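# Strip a hub: scrap the bearing, find the cap's thread hand

## Robot

A 7-joint arm with a two-finger parallel gripper is mounted at the origin on a cart in front of the work surface, level with it; the furniture and walls round the work are solid. World frame = base frame: x ahead of the robot, y to its left, z up, the work surface at z = 0. Lengths are in mm, angles in degrees, forces in N, time in s.
With the tool pointing down it reaches from about 400 to 850 mm from the base axis. Payload 10.4 kg.
Tool frame: the origin (TCP) lies midway between the tips of the shut fingers; the grasp point (between the pads) lies 19 mm behind it; z points along the fingers, y is the line along which they close (so a half turn about z gives the same grasp; the last joint's range is limited). The gripper opens to 85 mm and grips with 20 to 120 N. Pads are 22 mm wide; open, the fingers measure 114 mm over their backs; the gripper's body (76 mm by 85 mm) begins 54 mm behind the grasp point. The pads swing forward as they close: fully open they stand 13 mm farther back than shut.
Start: joints at [71.986, 19.034, -3.707, 83.658, 1.238, 77.344, -5.071], TCP at [179.819, -598.595, 231.338] pointing down, gripper open.
Joint ranges: [-148.97, 148.97], [-28.65, 121.19], [-84.17, 76.75], [9.2, 138.47], [-72.65, 252.65], [3.7, 117.97], [-149.18, 149.18]. Speed limits (degrees/s): [127.2, 127.2, 159.86, 159.86, 180, 180, 180].

## Interface

Orientations are given as [roll, pitch, yaw] about the fixed x, y, z axes, in that order (R = Rz(yaw) Ry(pitch) Rx(roll)).
In Python, from bench import env gives the robot as it stands. The module is installed in compiled form; this text tells all that it offers.
- The arm moves only by the tool carry_out, never from a script. Its argument "rows" is a list that holds one entry, the list of rows, each a list of 7 numbers: the shift along the tool's x, y, z scaled (see below), then the turn, a rotation vector about the tool's x, y, z scaled (see below), then the gripper command: -1 is shut, 1 is fully open, values between are in proportion. In form: [[[tx, ty, tz, wx, wy, wz, grip], ...]]. A call has exactly 8 rows; each row shifts and turns the commanded pose from where the row before left it, along the tool's axes as they then stand; what a row does not reach is not made up. The controller multiplies each number of a shift by 50 mm and each number of a turn by 180 degrees. A row lasts 1/10 s, in which the tool goes at most 50 mm and 8.59 degrees, less where a joint would pass 70% of its speed; a pose out of reach is approached as far as the arm can. A call with a number of a shift or a turn outside -1 to 1 is refused whole. A call with a gripper value outside its range is refused whole. The fingers move at their own pace and stop on an object; the grip force is fixed at half the most. Time passes only in rows, so rows that do not move let the fingers close, or fill a call up. It gives the time, the measured TCP pose, the force, the opening and the grip force at its end, in the units of the state.
- env.observe(): the state, without advancing time (a new reading comes with each control period).
- env.capture(name): name is "scene" or "top" or "wrist"; returns (picture, depth): 420x560x3 uint8, blue, green, red; 420x560 float32, mm along the optical axis (not along the pixel's ray), 0 where there is no reading.
- env.calibration(name): a dict with "fov_y" (degrees; the focal length in pixels is half the picture's height over the tangent of half this angle, whatever the lens; pixels are square), "cx", "cy" (the principal point, pixels), "dist_coeffs" ([k1, k2, p1, p2, k3] as OpenCV has them; the pictures are not rectified), "view" (4x4, takes a point from world to camera coordinates); the wrist camera has in their place "T_tool_cam" (4x4, takes a point from camera to tool coordinates, whose origin is the TCP and whose axes are the flange's). Camera axes: x right, y up, looking along -z (the intrinsics and any distortion apply to the point x, -y, -z); pixel columns grow to the right and rows downward; lengths in mm; the calibration is good to about 2 mm. A picture is of the moment at which its call begins: read the wrist's pose just before it. calibration takes no time and is no camera call.
- env.sign_off(): hands the job in; it is judged then, once.
The state is a dict: "clock": time; "q": joint angles; "joint_velocities": joint speeds; "tau": joint torques, N m; "tcp_pos": TCP position; "ee_rot": TCP orientation; "force": force on the tool from outside, world axes, zero at the start; "torque": the same for the moment, N m; "gripper_width": finger opening in mm; "grasp_force": force on a finger pad.
Only numpy, scipy, OpenCV 4.12 (cv2) and the standard library are available. Lean on these libraries where they do the work, as an engineer would, in place of code of your own. Each camera call takes 0.05 s, during which the arm holds its last target. There are 200 camera calls.

## Task

Strip this wheel hub: take the worn bearing that lies on top of the hub's hexagon cap and drop it into the open grey reject box. Then loosen the cap; nobody knows whether its thread is left- or right-handed, so try it one way and, if it stops hard after a few degrees, turn it the other way until it stops again after about a sixth of a turn, where it comes free. Lift the cap straight up about 10 cm and finish while still holding it there, upright above the hub, not put down or let go; do not push the other things on the bench about.

Things in the scene. Friction and masses are not known exactly. Their poses are not given: they have to be found in the camera images.
- hub: The hub, fixed to the worktop with its axis upright: round aluminium foot 104 mm across, drum 72 mm across up to 36 mm high, then a slim neck 39 mm across from 42 to 62 mm high on which the cap is screwed; inside the cap a threaded stub goes up to 90 mm. Origin on its axis at worktop height, z up.
- cap_center (a point): Centre of the steel hexagon cap (on its axis, half-way up). The cap is 34 mm high, 50 mm across flats (57.7 mm over the corners), about 0.16 kg; on the hub its underside is 64 mm and its flat top 98 mm above the worktop. z points up along its axis; its flats face its x axis and every 60 degrees from there.
- worn_bearing_center (a point): Centre of the worn ball bearing, 47 mm across and 14 mm high, lying flat on top of the cap, 0.08 kg; no other thing lies there.
- worn_bearing: The same worn bearing; origin at the centre of its underside, 7 mm below its centre.
- cap: The same cap; origin at the centre of its underside. Coarse quick thread, its hand drawn anew each time and not visible. It turns easily; the wrong way it stops hard after 4 to 13 degrees (springy, up to about 12 more when pushed) and cannot be lifted; the right way it stops hard 53 to 63 degrees from where found (equally springy), and there it lifts straight off; 26 mm of rise clears the stub.
- reject_box: The reject box: open grey steel tray, fixed, 130 mm along its x, 160 mm along its y, 55 mm high with 58 mm to the top of its rolled rim, walls 4 mm, floor 4 mm. An old brake pad already lies in it. Origin at the centre of its underside, z up.
- old_pad: Scrapped brake pad, 42x84x12 mm, lying in the reject box: it may be touched or shifted there.
- spare_bearing: spare ball bearing, 40 mm across, 14 high, lying flat on the worktop in front of the hub: a bystander; origin at the centre of its underside
- lock_nut: large lock nut, 36x41x16 mm, in front of the hub: a bystander; origin at the centre of its underside
- spanner: combination spanner, 200 mm long, lying to the right of the hub: a bystander; origin at the centre of its underside
- piston: alloy piston, 54 mm across, 48 high, behind the hub: a bystander; origin at the centre of its underside
- feeler_set: folded feeler gauge set, 18x100x14 mm, behind the hub: a bystander; origin at the centre of its underside
Not all that is in view belongs to the job. Leave any blue look-alike of the cap alone.

How it is judged (in metres and radians):
On the way, in this order (a step that is already met when the one before it is completed fails the run):
1. the worn bearing lies in the reject box, let go (x of worn_bearing_center in the frame of reject_box between -0.061 and 0.061 m and y of worn_bearing_center in the frame of reject_box between -0.076 and 0.076 m and z of worn_bearing_center in the frame of reject_box between 0 and 0.055 m and contact force between the fingers and worn_bearing below 0.05 N and linear speed of worn_bearing below 0.03 m/s), for 0.2 s.
2. the cap has been turned by more than 0.65 rad while still on the hub (angle between the x axis of cap and the x axis of hub, either way round above 0.65 rad and z of cap_center in the frame of hub below 0.1 m and horizontal distance between cap_center and hub below 0.012 m), for 0.05 s.
At the end, for the whole second after the job is handed in: The cap is held still in the fingers, its centre at least 55 mm higher than when it sat on the hub (136 mm above the worktop), within 50 mm of the hub's axis, tilted less than 0.3 rad and free of the hub; the worn bearing lies at rest inside the reject box, below its rim (all of step 1 and z of cap_center in the frame of hub above 0.136 m and horizontal distance between cap_center and hub below 0.05 m and angle between cap_center's own z axis and vertical below 0.3 rad and contact force between the fingers and cap above 1 N and contact force between cap and hub below 0.05 N and linear speed of cap below 0.03 m/s); the arm keeps its last pose, push and grip.
It fails at once if a bystander on the bench was shoved more than 30 mm (distance of any of spare_bearing, lock_nut, spanner, piston, feeler_set from where it was at the start of the episode above 0.03 m).
It also fails if it takes over 64 s, if anything falls off the work surface, if the arm or the gripper's body presses on something with over 40 N, if the wrist force passes 120 N, or if a joint passes its speed limit or range.

## Working session

There is one attempt and no reset: what is moved stays moved. The work goes in short steps, Python scripts to look and compute and a tool call to move; the robot and the scene stay as the last step left them, time stands still between calls to the robot, and variables do not carry over. Pictures are saved under pics/ and viewed, at most 10 in all, crops included, and the job is handed in when it is done.

Besides the shell and the picture viewer there is one more tool, called after "Emit:" by a JSON object that holds its "name" and its "arguments", one argument or row to a line. carry_out: Moves the arm, as the interface text tells. Its arguments: {"type":"object","properties":{"rows":{"type":"array"}},"required":["rows"]}

```bash
mkdir -p pics; cat > h.py <<'E'
import numpy as np, cv2
from bench import env
from scipy.spatial.transform import Rotation as R
def cam(name,st=None):
    c=env.calibration(name); f=210/np.tan(np.radians(c["fov_y"]/2))
    K=np.array([[f,0,c["cx"]],[0,f,c["cy"]],[0,0,1]]); D=np.array(c["dist_coeffs"],float)
    if "view" in c: T=np.linalg.inv(np.array(c["view"]))
    else:
        st=st or env.observe(); P=np.eye(4); P[:3,3]=st["tcp_pos"]; P[:3,:3]=R.from_euler("xyz",st["ee_rot"],degrees=True).as_matrix()
        T=P@np.array(c["T_tool_cam"])
    return K,D,T
def rays(px,C):
    K,D,T=C; u=cv2.undistortPoints(np.array(px,float).reshape(-1,1,2),K,D).reshape(-1,2)
    d=np.c_[u[:,0],-u[:,1],-np.ones(len(u))]@T[:3,:3].T
    return T[:3,3],d
def onplane(px,z,C):
    o,d=rays(px,C); return o+d*((z-o[2])/d[:,2])[:,None]
def points(depth,C):
    v,u=np.mgrid[:420,:560]; o,d=rays(np.c_[u.ravel(),v.ravel()],C)
    return (o+d*depth.ravel()[:,None]).reshape(420,560,3)
E
python3 - <<'E'
from h import *
print(env.observe())
for n in ("scene","top"):
    C=cam(n); i,d=env.capture(n); cv2.imwrite(f"pics/{n}0.png",i); np.savez(f"{n}0.npz",i=i,d=d); print(n,C[2][:3,3])
E
```

```text
{'clock': 0.0, 'q': array([71.98524723, 19.07082791, -3.70693576, 83.70568984,  1.23481445,
       77.34382589, -5.07401027]), 'joint_velocities': array([-0.09931887,  0.04906479, -0.01105529, -0.02484776, -0.0707365 ,
       -0.09103156,  0.06499875]), 'tau': array([ 4.78010702e-05, -6.25439072e+01,  4.91274206e-02, -3.91605949e+01,
        1.62337522e-02,  9.84307408e-03, -3.76037906e-05]), 'tcp_pos': array([ 179.70837829, -598.21235898,  230.53104296]), 'ee_rot': array([-1.79919356e+02,  1.12529527e-03,  1.67170306e+01]), 'force': array([-0.88435757, -0.04948623, -0.40904741]), 'torque': array([-0.01538017,  0.04274734,  0.03111993]), 'grasp_force': 0.0, 'gripper_width': 85.52042085946604}
scene [ -57.61161977 -533.68072386  608.48359004]
top [354.16469348  57.6182068  972.48803233]
```

```bash
python3 - <<'E'
import cv2,numpy as np
a=cv2.imread("pics/scene0.png");b=cv2.imread("pics/top0.png")
print(a.shape,b.shape)
E
```

```text
(420, 560, 3) (420, 560, 3)
```

View pics/top0.png

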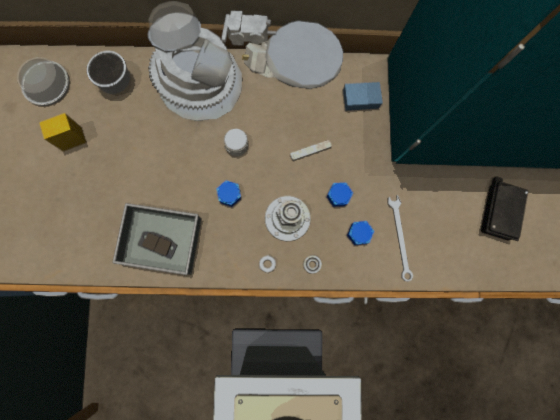

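View pics/scene0.png

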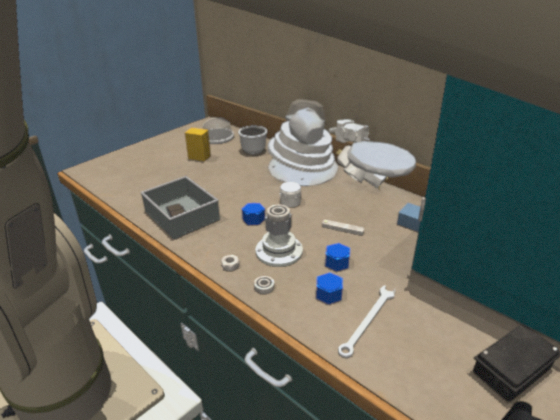

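The top view shows the hub at about (288,217) with the bearing on the cap at (291,211), the box at (159,240), and three blue look-alikes at (229,193), (340,194) and (361,233). The scene view agrees, with the bearing on the cap at (278,212). Next I measure them.

```bash
python3 - <<'E'
from h import *
z=np.load("top0.npz"); C=cam("top"); P=points(z["d"],C)
for n,p in dict(table=(300,280),bear=(291,206),hubfoot=(272,228),nut=(267,264),spare=(313,265),piston=(236,138),b1=(229,192),b2=(340,194),b3=(361,233),boxfloor=(140,225)).items(): print(n,P[p[1],p[0]].round(1))
for n,w,(a,b) in (("bearing",(270,190,315,245),(102,118)),("box rim",(100,190,215,290),(45,70)),("cap+",(270,190,315,245),(60,120))):
    x0,y0,x1,y1=w; Q=P[y0:y1,x0:x1].reshape(-1,3); Q=Q[(Q[:,2]>a)&(Q[:,2]<b)]
    print(n,len(Q),Q.mean(0).round(1),np.percentile(Q,[1,99],axis=0).round(1), cv2.minAreaRect(Q[:,:2].astype(np.float32)))
s=np.load("scene0.npz"); P=points(s["d"],cam("scene")); Q=P[190:250,255:300].reshape(-1,3); Q=Q[(Q[:,2]>104)&(Q[:,2]<118)]
print("scene bearing",len(Q),Q.mean(0),np.percentile(Q,[1,99],axis=0).round(1))
# foot circle
Qt=points(z["d"],C)
c=onplane([(288,217)],10,C);print("foot",c)
E
```

```text
table [361.1 -24.9  -0.6]
bear [509.6   4.1 112.3]
hubfoot [476.4  40.4  11.2]
nut [395.7  50.1   0. ]
spare [395.1 -54.2  -0.4]
piston [676.2 126.4  43.8]
b1 [553.1 138.6  32. ]
b2 [ 553.1 -110.9   36.5]
b3 [ 465.9 -157.5   34.4]
boxfloor [478.  340.3   4.4]
bearing 354 [497.8   3.4 110.7] [[475.4 -18.6 103.2]
 [520.3  25.4 115.5]] ((497.6606140136719, 3.87091064453125), (45.373992919921875, 45.67178726196289), 88.26956939697266)
box rim 829 [443.4 294.8  56.1] [[372.9 203.7  45.7]
 [516.3 376.8  60.9]] ((444.23797607421875, 290.577880859375), (163.04098510742188, 131.76377868652344), 82.15323638916016)
cap+ 545 [496.9   6.3 104.4] [[474.9 -18.6  69.5]
 [524.7  31.8 114.9]] ((499.9522705078125, 5.427955627441406), (56.76081848144531, 49.923709869384766), 27.92046546936035)
scene bearing 268 [497.5743429    1.44935739 109.58014409] [[475.9 -20.  104.1]
 [521.2  25.3 112.8]]
foot [[502.47271624   4.34263878  10.        ]]
```

Bearing at about (498, 3), top at 112 mm. Box centre at about (444, 291). Both sizes and heights match the spec, so I set out.

Emit:
{"name": "carry_out", "arguments": {
  "rows": [
    [[0.6,-0.6,0,0,0,0,1],[0.6,-0.6,0,0,0,0,1],[0.6,-0.6,0,0,0,0,1],[0.6,-0.6,0,0,0,0,1],[0.6,-0.6,0,0,0,0,1],[0.6,-0.6,0,0,0,0,1],[0.6,-0.6,0,0,0,0,1],[0.6,-0.6,0,0,0,0,1]]
  ]
}}

```text
clock: 0.9
tcp_pos: [341.0, -298.0, 231.2]
ee_rot: [180.0, 0.0, 16.7]
force: [1.2, -1.0, -0.5]
gripper_width: 85.5
grasp_force: 0.0
```

Emit:
{"name": "carry_out", "arguments": {
  "rows": [
    [[0.6,-0.6,0,0,0,0,1],[0.6,-0.6,0,0,0,0,1],[0.6,-0.6,0,0,0,0,1],[0.6,-0.6,0,0,0,0,1],[0.6,-0.6,0,0,0,0,1],[0.6,-0.6,0,0,0,0,1],[0.6,-0.6,0,0,0,0,1],[0,0,0,0,0,0,1]]
  ]
}}

```text
clock: 1.7
tcp_pos: [482.7, -32.3, 231.3]
ee_rot: [-179.9, -0.1, 17.2]
force: [0.0, 0.3, 0.2]
gripper_width: 85.3
grasp_force: 0.0
```

```bash
cat > look.py <<'E'
from h import *
import sys
st=env.observe(); C=cam("wrist",st); i,d=env.capture("wrist"); cv2.imwrite(f"pics/{sys.argv[1]}.png",i); P=points(d,C); np.savez(sys.argv[1],i=i,d=d,P=P)
print(st["clock"],st["tcp_pos"].round(1),st["ee_rot"].round(2),st["q"].round(1),"cam",C[2][:3,3].round(1))
Z=P[...,2]; near=(d>0)&(abs(P[...,0]-498)<60)&(abs(P[...,1]-3)<60)
for a,b in ((104,120),(90,103)):
    Q=P[near&(Z>a)&(Z<b)]
    if len(Q)>50: print(a,b,len(Q),np.median(Q[:,2]).round(1),np.percentile(Q,[1,99],axis=0).round(1).tolist(),cv2.minEnclosingCircle(Q[:,:2].astype(np.float32)),cv2.minAreaRect(Q[:,:2].astype(np.float32)))
E
python3 look.py w1
```

```text
1.7 [482.7 -32.3 231.3] [-1.7989e+02 -8.0000e-02  1.7160e+01] [ 36.    3.6 -38.5 102.7   2.2  74.5 -75.8] cam [562.5  -8.8 373.1]
104 120 2274 110.5 [[476.1, -18.4, 105.6], [520.7, 25.7, 112.5]] ((497.834228515625, 3.6706714630126953), 23.592199325561523) ((497.73211669921875, 3.4006118774414062), (46.055992126464844, 46.78181076049805), 44.58183288574219)
90 103 995 96.5 [[488.1, -21.3, 91.3], [524.6, 32.3, 102.4]] ((500.2131042480469, 5.3857102394104), 28.276947021484375) ((506.2066650390625, 5.231254577636719), (56.525245666503906, 37.21426010131836), 88.44510650634766)
```

View pics/w1.png

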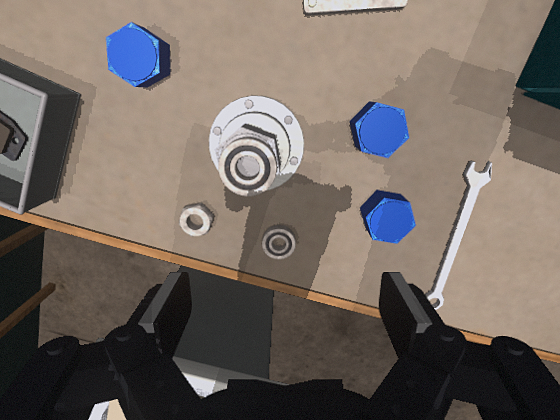

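The wrist view shows the bearing on the cap at (249,168), and depth gives its centre as (498, 3.5). I move above it, turning to unwind joint 7 as I descend.

Emit:
{"name": "carry_out", "arguments": {
  "rows": [
    [[0.25,-0.3,0,0,0,0,1],[0.25,-0.3,0,0,0,0,1],[0,0,0.3,0,0,0.045,1],[0,0,0.3,0,0,0.045,1],[0,0,0.3,0,0,0.045,1],[0,0,0.3,0,0,0.045,1],[0,0,0.3,0,0,0.045,1],[0,0,0.3,0,0,0.045,1]]
  ]
}}

```text
clock: 2.55
tcp_pos: [496.2, -3.6, 140.4]
ee_rot: [179.9, 0.0, -32.3]
force: [0.1, 0.2, -0.1]
gripper_width: 85.5
grasp_force: 0.0
```

```bash
python3 look.py w2
```

```text
2.55 [496.2  -3.6 140.4] [ 1.7995e+02  1.0000e-02 -3.2310e+01] [  28.8   10.2  -36.4  107.7    6.8   64.2 -132.5] cam [566.8 -49.4 282.1]
104 120 4392 110.5 [[476.3, -19.5, 104.6], [521.0, 25.1, 112.3]] ((498.11248779296875, 3.7194573879241943), 23.96413230895996) ((498.1103515625, 3.222169876098633), (46.735687255859375, 46.71041488647461), 83.0821533203125)
90 103 1875 96.5 [[488.1, -22.0, 90.8], [525.6, 31.9, 102.7]] ((500.26806640625, 5.421884536743164), 28.882261276245117) ((507.6965637207031, 2.122589111328125), (54.02731704711914, 39.93736267089844), 66.05215454101562)
```

Emit:
{"name": "carry_out", "arguments": {
  "rows": [
    [[-0.04,-0.14,0.1,0,0,0,1],[0,0,0.3,0,0,0,1],[0,0,0.3,0,0,0,1],[0,0,0.1,0,0,0,1],[0,0,0,0,0,0,1],[0,0,0,0,0,0,-1],[0,0,0,0,0,0,-1],[0,0,0,0,0,0,-1]]
  ]
}}

```text
clock: 3.4
tcp_pos: [499.2, 4.7, 102.1]
ee_rot: [-180.0, -0.1, -31.9]
force: [-10.9, -0.5, 27.9]
gripper_width: 44.8
grasp_force: 59.4
```

Emit:
{"name": "carry_out", "arguments": {
  "rows": [
    [[0,0,0,0,0,0,-1],[0,0,0,0,0,0,-1],[0,0,0,0,0,0,-1],[0,0,0,0,0,0,-1],[0,0,0,0,0,0,-1],[0,0,0,0,0,0,-1],[0,0,0,0,0,0,-1],[0,0,0,0,0,0,-1]]
  ]
}}

```text
clock: 4.2
tcp_pos: [499.2, 4.7, 102.4]
ee_rot: [-180.0, -0.1, -31.9]
force: [-2.3, -0.0, 7.7]
gripper_width: 43.8
grasp_force: 59.9
```

Emit:
{"name": "carry_out", "arguments": {
  "rows": [
    [[0,0,-0.1,0,0,0,-1],[0,0,-0.1,0,0,0,-1],[0,0,-0.2,0,0,0,-1],[0,0,-0.2,0,0,0,-1],[0,0,-0.2,0,0,0,-1],[0,0,0,0,0,0,-1],[0,0,0,0,0,0,-1],[0,0,0,0,0,0,-1]]
  ]
}}

```text
clock: 5.0
tcp_pos: [498.4, 4.7, 140.9]
ee_rot: [180.0, 0.0, -31.9]
force: [-1.7, -0.4, -1.3]
gripper_width: 44.1
grasp_force: 61.1
```

```bash
python3 look.py w3
```

```text
5.0 [498.4   4.7 140.9] [ 1.7998e+02  3.0000e-02 -3.1880e+01] [  28.1   10.6  -36.8  107.4    7.    64.3 -133.1] cam [569.4 -40.7 282.6]
90 103 3061 96.7 [[476.9, -21.5, 90.8], [525.4, 29.3, 98.4]] ((499.947998046875, 5.600629806518555), 28.97486686706543) ((502.7386474609375, 6.58575439453125), (52.05912399291992, 50.512451171875), 25.783952713012695)
```

View pics/w3.png

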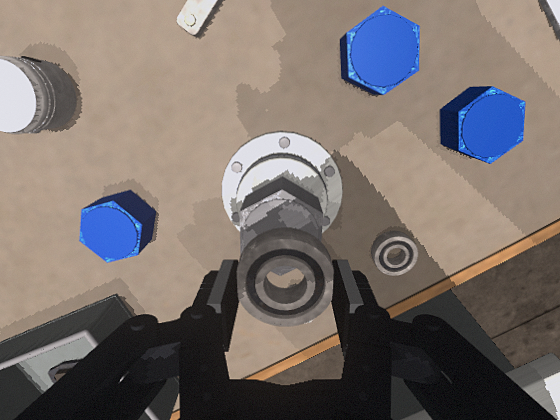

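The bearing is held level at (286,280), and the cap centre is at about (500, 5.5). I unwind the wrist by about 205°, then carry the bearing to the box.

Emit:
{"name": "carry_out", "arguments": {
  "rows": [
    [[0,0,-0.05,0,0,-0.047,-1],[0,0,-0.05,0,0,-0.047,-1],[0,0,-0.05,0,0,-0.047,-1],[0,0,-0.05,0,0,-0.047,-1],[0,0,0,0,0,-0.047,-1],[0,0,0,0,0,-0.047,-1],[0,0,0,0,0,-0.047,-1],[0,0,0,0,0,-0.047,-1]]
  ]
}}

```text
clock: 5.85
tcp_pos: [498.4, 4.8, 150.9]
ee_rot: [-180.0, 0.0, 36.2]
force: [0.4, 0.2, -2.1]
gripper_width: 44.0
grasp_force: 61.2
```

Emit:
{"name": "carry_out", "arguments": {
  "rows": [
    [[0,0,0,0,0,-0.047,-1],[0,0,0,0,0,-0.047,-1],[0,0,0,0,0,-0.047,-1],[0,0,0,0,0,-0.047,-1],[0,0,0,0,0,-0.047,-1],[0,0,0,0,0,-0.047,-1],[0,0,0,0,0,-0.047,-1],[0,0,0,0,0,-0.047,-1]]
  ]
}}

```text
clock: 6.65
tcp_pos: [498.4, 4.8, 150.9]
ee_rot: [-180.0, -0.0, 103.8]
force: [-0.1, 0.0, -0.6]
gripper_width: 44.4
grasp_force: 61.2
```

Emit:
{"name": "carry_out", "arguments": {
  "rows": [
    [[0,0,0,0,0,-0.047,-1],[0,0,0,0,0,-0.047,-1],[0,0,0,0,0,-0.047,-1],[0,0,0,0,0,-0.047,-1],[0,0,0,0,0,-0.047,-1],[0,0,0,0,0,-0.047,-1],[0,0,0,0,0,-0.047,-1],[0,0,0,0,0,-0.047,-1]]
  ]
}}

```text
clock: 7.45
tcp_pos: [498.4, 4.7, 151.0]
ee_rot: [180.0, -0.0, 171.5]
force: [0.0, -1.1, -0.9]
gripper_width: 44.0
grasp_force: 61.2
```

```bash
python3 - <<'E'
from h import *
s=env.observe(); print(s["tcp_pos"],s["ee_rot"],s["q"].round(1),s["gripper_width"])
y=np.radians(s["ee_rot"][2]); d=np.array([444,291])-s["tcp_pos"][:2]
print("tool units",(d@[np.cos(y),np.sin(y)])/50,(d@[np.sin(y),-np.cos(y)])/50)
# flat directions of cap from w3 depth: hull of top points
P=np.load("w3.npz")["P"]; m=(abs(P[...,2]-97)<2.5)&(np.hypot(P[...,0]-500,P[...,1]-5.5)<31); Q=P[m][:,:2]-[500,5.5]
r=np.hypot(*Q.T); a=np.degrees(np.arctan2(Q[:,1],Q[:,0])); 
print([(b,round(r[(a>=b)&(a<b+10)].max(),1)) for b in range(-180,180,10) if ((a>=b)&(a<b+10)).any()])
E
```

```text
[498.43336812   4.7168109  150.95777836] [ 1.79996715e+02 -3.19914830e-02  1.71503958e+02] [ 50.1  16.1 -62.5 105.9  15.5  67.3  63.9] 43.985688988737515
tool units 1.9226362058266637 5.501989857356342
[(-130, np.float64(25.1)), (-120, np.float64(25.2)), (-110, np.float64(27.0)), (-100, np.float64(28.6)), (-90, np.float64(27.9)), (-80, np.float64(25.9)), (-70, np.float64(25.2)), (-60, np.float64(25.8)), (-50, np.float64(26.6)), (-40, np.float64(28.9)), (-30, np.float64(28.2)), (-20, np.float64(25.9)), (-10, np.float64(25.4)), (0, np.float64(25.7)), (10, np.float64(26.8)), (20, np.float64(28.8)), (30, np.float64(27.9)), (40, np.float64(25.2)), (50, np.float64(24.6)), (60, np.float64(25.1)), (70, np.float64(26.8)), (80, np.float64(28.7)), (130, np.float64(26.6)), (140, np.float64(28.6)), (150, np.float64(27.5)), (160, np.float64(25.8))]
```

Emit:
{"name": "carry_out", "arguments": {
  "rows": [
    [[0.25,0.7,0,0,0,0,-1],[0.25,0.7,0,0,0,0,-1],[0.25,0.7,0,0,0,0,-1],[0.25,0.7,0,0,0,0,-1],[0.25,0.7,0,0,0,0,-1],[0.25,0.7,0,0,0,0,-1],[0.25,0.7,0,0,0,0,-1],[0.17,0.6,0,0,0,0,-1]]
  ]
}}

```text
clock: 8.25
tcp_pos: [445.1, 293.0, 151.0]
ee_rot: [-180.0, -0.0, 171.2]
force: [0.5, -0.1, -1.0]
gripper_width: 43.9
grasp_force: 61.2
```

```bash
python3 - <<'E'
from h import *
s=env.observe(); print(s["tcp_pos"],s["ee_rot"],s["q"].round(1),s["gripper_width"])
y=np.radians(s["ee_rot"][2]); d=np.array([444,291])-s["tcp_pos"][:2]
print("tool units",(d@[np.cos(y),np.sin(y)])/50,(d@[np.sin(y),-np.cos(y)])/50)
E
```

```text
[445.08863632 293.04903914 150.97089558] [-1.79992091e+02 -2.74733560e-02  1.71212797e+02] [ 15.5  23.1 -64.3 101.1  22.1  69.9  26.3] 43.86352913723345
tool units 0.015256736151663113 -0.043825884844648645
```

Emit:
{"name": "carry_out", "arguments": {
  "rows": [
    [[0,0,0.4,0,0,0,-1],[0,0,0.4,0,0,0,-1],[0,0,0.4,0,0,0,-1],[0,0,0.4,0,0,0,-1],[0,0,0.3,0,0,0,-1],[0,0,0.2,0,0,0,-1],[0,0,0,0,0,0,-1],[0,0,0,0,0,0,-1]]
  ]
}}

```text
clock: 9.05
tcp_pos: [446.3, 291.6, 46.8]
ee_rot: [180.0, 0.0, 171.2]
force: [-0.2, 0.2, -1.2]
gripper_width: 44.1
grasp_force: 61.4
```

Emit:
{"name": "carry_out", "arguments": {
  "rows": [
    [[0,0,0,0,0,0,0.5],[0,0,0,0,0,0,0.5],[0,0,0,0,0,0,0.5],[0,0,0,0,0,0,0.5],[0,0,-0.2,0,0,0,0.5],[0,0,-0.5,0,0,0,0.5],[0,0,-0.8,0,0,0,0.5],[0,0,-0.8,0,0,0,0.5]]
  ]
}}

```text
clock: 9.85
tcp_pos: [445.5, 291.3, 163.1]
ee_rot: [-180.0, -0.0, 171.2]
force: [2.0, 0.8, 0.3]
gripper_width: 64.2
grasp_force: 0.0
```

```bash
python3 look.py w4; python3 -c "
from h import *
print(env.observe()['gripper_width'])"
```

```text
9.85 [445.5 291.3 163.1] [-1.7999e+02 -4.0000e-02  1.7120e+02] [ 16.3  22.3 -64.9 100.3  21.3  71.1  27.1] cam [362.  303.3 304.8]
63.957230509157235
```

View pics/w4.png

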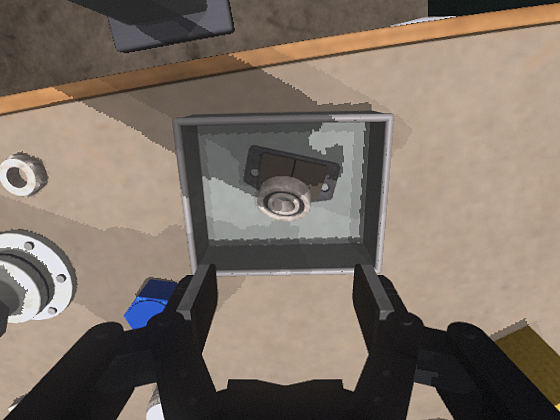

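The bearing lies in the box at (285,200). I return over the cap and turn the fingers to the flats, yaw about 88.

Emit:
{"name": "carry_out", "arguments": {
  "rows": [
    [[-0.25,-0.7,0,0,0,0,1],[-0.25,-0.7,0,0,0,0,1],[-0.25,-0.7,0,0,0,0,1],[-0.25,-0.7,0,0,0,0,1],[-0.25,-0.7,0,0,0,0,1],[-0.25,-0.7,0,0,0,0,1],[-0.25,-0.7,0,0,0,0,1],[-0.2,-0.58,0,0,0,0,1]]
  ]
}}

```text
clock: 10.7
tcp_pos: [500.6, 3.3, 161.9]
ee_rot: [-180.0, 0.0, 171.1]
force: [0.3, -0.0, -0.3]
gripper_width: 85.2
grasp_force: 0.0
```

Emit:
{"name": "carry_out", "arguments": {
  "rows": [
    [[0,0,0,0,0,0.046,1],[0,0,0,0,0,0.046,1],[0,0,0,0,0,0.046,1],[0,0,0,0,0,0.046,1],[0,0,0,0,0,0.046,1],[0,0,0,0,0,0.046,1],[0,0,0,0,0,0.046,1],[0,0,0,0,0,0.046,1]]
  ]
}}

```text
clock: 11.5
tcp_pos: [500.3, 5.8, 161.8]
ee_rot: [180.0, 0.0, 104.6]
force: [0.9, -0.3, 0.4]
gripper_width: 85.5
grasp_force: 0.0
```

Emit:
{"name": "carry_out", "arguments": {
  "rows": [
    [[0,0,0,0,0,0.046,1],[0,0,0,0,0,0.046,1],[0,0,0,0,0,0,1],[0,0,0,0,0,0,1],[0,0,0,0,0,0,1],[0,0,0,0,0,0,1],[0,0,0,0,0,0,1],[0,0,0,0,0,0,1]]
  ]
}}

```text
clock: 12.3
tcp_pos: [500.3, 5.5, 161.3]
ee_rot: [-180.0, -0.0, 88.4]
force: [0.0, -0.2, 0.4]
gripper_width: 85.2
grasp_force: 0.0
```

```bash
python3 look.py w5; python3 - <<'E'
from h import *
P=np.load("w5.npz")["P"]
m=(abs(P[...,2]-97)<3)&(np.hypot(P[...,0]-500,P[...,1]-5.5)<33); Q=P[m][:,:2]
h=cv2.convexHull(Q.astype(np.float32)); (c,r)=cv2.minEnclosingCircle(h); 
# triangle-free: flats from min-width over angles mod 60
best=[]
for a in np.arange(-30,30,1.):
    w=[];cc=[]
    for k in (0,60,120):
        t=np.radians(a+k); n=np.array([np.cos(t),np.sin(t)]); p=Q@n; lo,hi=np.percentile(p,[.5,99.5]); w.append(hi-lo)
    best.append((sum(w),a,np.round(w,1)))
print(c,r,sorted(best,key=lambda b:b[0])[:3])
i=np.load("w5.npz")["i"]; cv2.imwrite("pics/w5.png",i)
E
```

```text
12.3 [500.3   5.5 161.3] [-180.    -0.    88.4] [ 40.5  12.  -50.7 105.3  10.   67.3 -15.1] cam [502.1  88.7 303. ]
90 103 4655 96.8 [[475.4, -19.4, 91.8], [523.7, 32.2, 98.4]] ((499.4138488769531, 5.658990859985352), 28.892230987548828) ((499.6257629394531, 5.77104377746582), (57.334625244140625, 49.814308166503906), 86.3320541381836)
(499.3754577636719, 5.733911991119385) 28.614707946777344 [(np.float64(147.91995550517177), np.float64(-5.0), array([49.1, 49.3, 49.5])), (np.float64(148.13505835003846), np.float64(-4.0), array([49.2, 49.4, 49.5])), (np.float64(148.15138847215127), np.float64(-6.0), array([49.1, 49.5, 49.6]))]
```

View pics/w5.png

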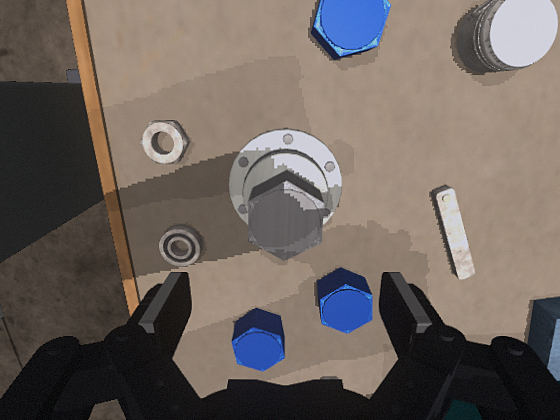

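The bare cap is at about (285,215) with nothing near the fingers. Its flats sit at -4.5° and its centre at (499.5, 5.6). I align, go down and grip.

Emit:
{"name": "carry_out", "arguments": {
  "rows": [
    [[0,-0.015,0.1,0,0,0.016,1],[0,0,0.4,0,0,0,1],[0,0,0.4,0,0,0,1],[0,0,0.4,0,0,0,1],[0,0,0.4,0,0,0,1],[0,0,0.2,0,0,0,1],[0,0,0,0,0,0,1],[0,0,0,0,0,0,1]]
  ]
}}

```text
clock: 13.15
tcp_pos: [499.9, 5.7, 66.9]
ee_rot: [180.0, -0.0, 85.5]
force: [0.1, 0.5, -0.6]
gripper_width: 85.4
grasp_force: 0.0
```

Emit:
{"name": "carry_out", "arguments": {
  "rows": [
    [[0,0,0,0,0,0,-1],[0,0,0,0,0,0,-1],[0,0,0,0,0,0,-1],[0,0,0,0,0,0,-1],[0,0,0,0,0,0,-1],[0,0,0,0,0,0,-1],[0,0,0,0,0,0,-1],[0,0,0,0,0,0,-1]]
  ]
}}

```text
clock: 13.95
tcp_pos: [500.1, 5.4, 67.2]
ee_rot: [179.9, 0.0, 85.5]
force: [-2.3, -0.4, 5.8]
gripper_width: 49.0
grasp_force: 61.5
```

```bash
cat > s.py <<'E'
from h import *
s=env.observe(); print(s["clock"],s["tcp_pos"].round(1),s["ee_rot"].round(1),s["q"].round(1),s["force"].round(1),s["torque"].round(2),s["gripper_width"].round(1),s["grasp_force"])
E
python3 s.py
```

```text
Traceback (most recent call last):
  File "s.py", line 2, in <module>
    s=env.observe(); print(s["clock"],s["tcp_pos"].round(1),s["ee_rot"].round(1),s["q"].round(1),s["force"].round(1),s["torque"].round(2),s["gripper_width"].round(1),s["grasp_force"])
                                                                                                                                          ^^^^^^^^^^^^^^^^^^^^^^^^
AttributeError: 'float' object has no attribute 'round'
```

Gripped flat to flat (49 mm). I try counter-clockwise gently, 2.2° per row.

Emit:
{"name": "carry_out", "arguments": {
  "rows": [
    [[0,0,0,0,0,-0.012,-1],[0,0,0,0,0,-0.012,-1],[0,0,0,0,0,-0.012,-1],[0,0,0,0,0,-0.012,-1],[0,0,0,0,0,-0.012,-1],[0,0,0,0,0,-0.012,-1],[0,0,0,0,0,-0.012,-1],[0,0,0,0,0,-0.012,-1]]
  ]
}}

```text
clock: 14.75
tcp_pos: [501.0, 3.7, 67.2]
ee_rot: [179.9, 0.2, 102.7]
force: [4.6, -5.9, 0.9]
gripper_width: 49.1
grasp_force: 61.5
```

```bash
sed -i 's/s\["gripper_width"\].round(1)/s["gripper_width"]/' s.py; python3 s.py
```

```text
14.75 [501.    3.7  67.2] [179.9   0.2 102.7] [ 39.1  20.3 -50.8 110.6  18.8  57.5  -7.5] [ 4.6 -5.9  0.9] [-1.66 -0.98 -0.51] 49.14665590321039 61.5167339053005
```

Emit:
{"name": "carry_out", "arguments": {
  "rows": [
    [[0,0,0,0,0,-0.012,-1],[0,0,0,0,0,-0.012,-1],[0,0,0,0,0,-0.012,-1],[0,0,0,0,0,-0.012,-1],[0,0,0,0,0,0,-1],[0,0,0,0,0,0,-1],[0,0,0,0,0,0,-1],[0,0,0,0,0,0,-1]]
  ]
}}

```text
clock: 15.55
tcp_pos: [501.9, 3.2, 67.6]
ee_rot: [179.8, 0.2, 111.2]
force: [6.6, -6.4, 1.1]
gripper_width: 48.8
grasp_force: 63.8
```

```bash
python3 s.py
```

```text
15.55 [501.9   3.2  67.6] [179.8   0.2 111.2] [ 40.4  20.9 -52.3 110.5  19.7  57.8   0.4] [ 6.6 -6.4  1.1] [-1.75 -1.36 -0.97] 48.84765848134053 63.844757548613416
```

Torque is rising slightly, so I check whether the cap actually turned.

```bash
cat > hex.py <<'E'
from h import *
import sys
st=env.observe(); C=cam("wrist",st); i,d=env.capture("wrist"); P=points(d,C); cv2.imwrite(f"pics/{sys.argv[1]}.png",i)
zt=float(sys.argv[2]) if len(sys.argv)>2 else 97
m=(abs(P[...,2]-zt)<3)&(np.hypot(P[...,0]-500,P[...,1]-5.5)<33); Q=P[m][:,:2]
c=Q.mean(0); V=Q-c; r=np.hypot(*V.T); a=np.degrees(np.arctan2(V[:,1],V[:,0]))
print("yaw",st["ee_rot"],"tz",st["torque"],c,len(Q),np.median(P[m][:,2]))
print([(b,round(r[(a>=b)&(a<b+10)].max(),1)) for b in range(-180,180,10) if ((a>=b)&(a<b+10)).any()])
E
python3 hex.py w6
```

```text
yaw [179.80281676   0.21402638 111.18871461] tz [-1.74781733 -1.36439427 -0.96572151] [499.57545226   5.85097585] 11773 97.17608351801341
[(-180, np.float64(31.8)), (-170, np.float64(24.9)), (-160, np.float64(24.7)), (-150, np.float64(25.8)), (-140, np.float64(28.0)), (-130, np.float64(30.1)), (-120, np.float64(29.4)), (-110, np.float64(27.7)), (-100, np.float64(28.4)), (-90, np.float64(28.9)), (-80, np.float64(31.7)), (-70, np.float64(31.5)), (-60, np.float64(29.7)), (-50, np.float64(27.8)), (-40, np.float64(27.9)), (-30, np.float64(29.1)), (-20, np.float64(30.2)), (-10, np.float64(28.6)), (0, np.float64(26.7)), (10, np.float64(25.1)), (20, np.float64(33.2)), (30, np.float64(31.9)), (40, np.float64(27.6)), (50, np.float64(26.4)), (60, np.float64(24.1)), (70, np.float64(23.3)), (80, np.float64(23.3)), (90, np.float64(24.1)), (100, np.float64(25.6)), (110, np.float64(26.2)), (120, np.float64(24.0)), (130, np.float64(23.3)), (140, np.float64(23.1)), (150, np.float64(24.3)), (160, np.float64(26.0)), (170, np.float64(27.7))]
```

View pics/w6.png

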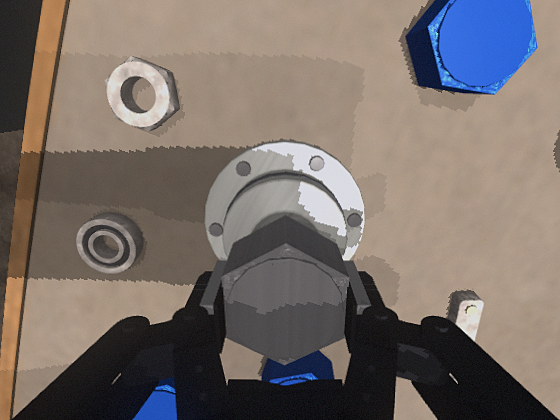

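The cap at (287,300) sits square in the fingers and turned with them by 25°, which still fits either hand. I push on a little.

Emit:
{"name": "carry_out", "arguments": {
  "rows": [
    [[0,0,0,0,0,-0.012,-1],[0,0,0,0,0,-0.012,-1],[0,0,0,0,0,-0.012,-1],[0,0,0,0,0,-0.012,-1],[0,0,0,0,0,0,-1],[0,0,0,0,0,0,-1],[0,0,0,0,0,0,-1],[0,0,0,0,0,0,-1]]
  ]
}}

```text
clock: 16.4
tcp_pos: [502.8, 3.8, 68.2]
ee_rot: [179.7, 0.2, 119.8]
force: [7.8, -4.0, 5.1]
gripper_width: 48.8
grasp_force: 80.7
```

```bash
python3 s.py; python3 hex.py w7
```

```text
16.4 [502.8   3.8  68.2] [179.7   0.2 119.8] [ 41.7  21.5 -54.  110.3  20.6  58.    8.3] [ 7.8 -4.   5.1] [-1.3  -1.61 -1.64] 48.84272810931384 80.72366339838482
yaw [179.719197     0.2398494  119.77369469] tz [-1.30396227 -1.60812926 -1.64237856] [500.1167554   5.894974 ] 11828 97.55316249396908
[(-180, np.float64(27.7)), (-170, np.float64(32.0)), (-160, np.float64(33.2)), (-150, np.float64(24.9)), (-140, np.float64(26.1)), (-130, np.float64(28.1)), (-120, np.float64(29.9)), (-110, np.float64(28.1)), (-100, np.float64(27.4)), (-90, np.float64(28.0)), (-80, np.float64(29.6)), (-70, np.float64(31.6)), (-60, np.float64(30.2)), (-50, np.float64(28.8)), (-40, np.float64(27.5)), (-30, np.float64(27.8)), (-20, np.float64(29.4)), (-10, np.float64(30.3)), (0, np.float64(28.4)), (10, np.float64(26.2)), (20, np.float64(25.1)), (30, np.float64(25.0)), (40, np.float64(32.1)), (50, np.float64(27.7)), (60, np.float64(26.0)), (70, np.float64(24.0)), (80, np.float64(23.3)), (90, np.float64(23.6)), (100, np.float64(24.9)), (110, np.float64(26.6)), (120, np.float64(26.0)), (130, np.float64(24.3)), (140, np.float64(23.4)), (150, np.float64(23.7)), (160, np.float64(24.9)), (170, np.float64(27.2))]
```

```bash
python3 - <<'E'
import cv2,numpy as np
a,b=[cv2.imread(f"pics/{n}.png")[200:380,190:380] for n in("w6","w7")]
cv2.imwrite("pics/cmp.png",cv2.resize(np.hstack([a,b]),None,fx=2,fy=2))
E
```

```text
(no output)
```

View pics/cmp.png

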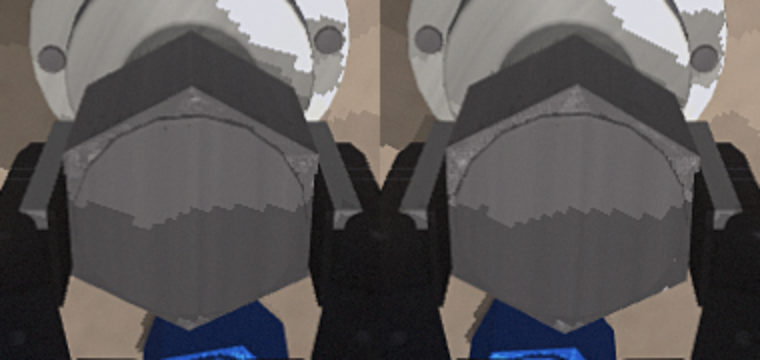

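In the right half the cap lags the fingers by about 3°, and torque and grip have risen like a spring. This is the wrong way, so I reverse.

Emit:
{"name": "carry_out", "arguments": {
  "rows": [
    [[0,0,0,0,0,0.03,-1],[0,0,0,0,0,0.03,-1],[0,0,0,0,0,0.03,-1],[0,0,0,0,0,0.03,-1],[0,0,0,0,0,0.03,-1],[0,0,0,0,0,0.03,-1],[0,0,0,0,0,0.02,-1],[0,0,0,0,0,0,-1]]
  ]
}}

```text
clock: 17.25
tcp_pos: [499.8, 5.1, 67.7]
ee_rot: [180.0, 0.1, 83.9]
force: [-7.3, -2.1, 16.6]
gripper_width: 49.0
grasp_force: 71.6
```

```bash
python3 s.py
```

```text
17.25 [499.8   5.1  67.7] [1.80e+02 1.00e-01 8.39e+01] [ 36.2  19.2 -47.5 110.7  16.9  57.2 -25. ] [-7.3 -2.1 16.6] [-0.21  1.5   0.11] 48.97898624414374 71.59677095711231
```

Emit:
{"name": "carry_out", "arguments": {
  "rows": [
    [[0,0,0,0,0,0.02,-1],[0,0,0,0,0,0.02,-1],[0,0,0,0,0,0.02,-1],[0,0,0,0,0,0.02,-1],[0,0,0,0,0,0.02,-1],[0,0,0,0,0,0,-1],[0,0,0,0,0,0,-1],[0,0,0,0,0,0,-1]]
  ]
}}

```text
clock: 18.05
tcp_pos: [500.2, 5.7, 67.7]
ee_rot: [179.9, -0.0, 66.0]
force: [-4.6, -0.7, 11.3]
gripper_width: 49.2
grasp_force: 71.5
```

```bash
python3 s.py
```

```text
18.05 [500.2   5.7  67.7] [179.9  -0.   66. ] [ 33.7  18.3 -44.5 110.8  15.3  56.8 -41.8] [-4.6 -0.7 11.3] [ 0.19  0.88 -0.05] 49.2226473404549 71.48588318377733
```

The torque is near zero, so it turns freely this way. I carry on to the stop.

Emit:
{"name": "carry_out", "arguments": {
  "rows": [
    [[0,0,0,0,0,0.025,-1],[0,0,0,0,0,0.025,-1],[0,0,0,0,0,0.025,-1],[0,0,0,0,0,0.025,-1],[0,0,0,0,0,0.025,-1],[0,0,0,0,0,0.025,-1],[0,0,0,0,0,0.02,-1],[0,0,0,0,0,0,-1]]
  ]
}}

```text
clock: 18.85
tcp_pos: [500.9, 6.6, 67.8]
ee_rot: [179.9, -0.2, 35.4]
force: [0.2, 2.9, 8.4]
gripper_width: 49.2
grasp_force: 70.8
```

```bash
python3 s.py
```

```text
18.85 [500.9   6.6  67.8] [179.9  -0.2  35.4] [ 29.4  17.1 -39.5 111.   13.   56.1 -70.8] [0.2 2.9 8.4] [ 0.52 -0.11  0.06] 49.16727672879989 70.77315755188465
```

Emit:
{"name": "carry_out", "arguments": {
  "rows": [
    [[0,0,0,0,0,0.012,-1],[0,0,0,0,0,0.012,-1],[0,0,0,0,0,0.012,-1],[0,0,0,0,0,0.012,-1],[0,0,0,0,0,0.012,-1],[0,0,0,0,0,0.012,-1],[0,0,0,0,0,0,-1],[0,0,0,0,0,0,-1]]
  ]
}}

```text
clock: 19.65
tcp_pos: [502.2, 6.1, 67.9]
ee_rot: [179.9, -0.3, 22.5]
force: [6.7, 1.9, 1.4]
gripper_width: 49.3
grasp_force: 69.7
```

```bash
python3 s.py
```

```text
19.65 [502.2   6.1  67.9] [179.9  -0.3  22.5] [ 27.7  16.7 -37.5 111.   12.2  55.8 -83. ] [6.7 1.9 1.4] [ 0.35 -1.64  0.24] 49.29880950805612 69.71390839666128
```

Emit:
{"name": "carry_out", "arguments": {
  "rows": [
    [[0,0,0,0,0,0.012,-1],[0,0,0,0,0,0.012,-1],[0,0,0,0,0,0,-1],[0,0,-0.05,0,0,0,-1],[0,0,-0.05,0,0,0,-1],[0,0,-0.05,0,0,0,-1],[0,0,0,0,0,0,-1],[0,0,0,0,0,0,-1]]
  ]
}}

```text
clock: 20.45
tcp_pos: [500.0, 5.6, 74.2]
ee_rot: [180.0, -0.1, 18.2]
force: [0.8, 0.6, 1.4]
gripper_width: 48.9
grasp_force: 68.0
```

```bash
python3 s.py; python3 hex.py w8 104
```

```text
20.45 [500.    5.6  74.2] [ 1.80e+02 -1.00e-01  1.82e+01] [ 27.4  16.  -37.  110.8  11.4  56.8 -86.7] [0.8 0.6 1.4] [ 0.11 -0.32  0.02] 48.923384900310865 67.99148054793477
yaw [ 1.79973141e+02 -5.62408896e-02  1.81627836e+01] tz [ 0.10939766 -0.31677991  0.02359524] [502.36446928   5.75722579] 11558 103.8423186509425
[(-180, np.float64(29.2)), (-170, np.float64(31.5)), (-160, np.float64(30.7)), (-150, np.float64(28.1)), (-140, np.float64(27.5)), (-130, np.float64(28.1)), (-120, np.float64(29.1)), (-110, np.float64(30.2)), (-100, np.float64(27.8)), (-90, np.float64(25.8)), (-80, np.float64(24.9)), (-70, np.float64(25.1)), (-60, np.float64(31.9)), (-50, np.float64(27.6)), (-40, np.float64(26.0)), (-30, np.float64(24.6)), (-20, np.float64(23.6)), (-10, np.float64(23.5)), (0, np.float64(24.9)), (10, np.float64(26.9)), (20, np.float64(26.4)), (30, np.float64(24.4)), (40, np.float64(23.3)), (50, np.float64(24.0)), (60, np.float64(25.0)), (70, np.float64(27.5)), (80, np.float64(27.8)), (90, np.float64(31.8)), (100, np.float64(33.1)), (110, np.float64(24.9)), (120, np.float64(26.3)), (130, np.float64(28.4)), (140, np.float64(29.8)), (150, np.float64(28.8)), (160, np.float64(27.5)), (170, np.float64(27.8))]
```

The cap came free: its top rose to 104 mm with almost no force. I lift it straight up to about 100 mm above its seat.

Emit:
{"name": "carry_out", "arguments": {
  "rows": [
    [[0,0,-0.2,0,0,0,-1],[0,0,-0.25,0,0,0,-1],[0,0,-0.25,0,0,0,-1],[0,0,-0.25,0,0,0,-1],[0,0,-0.25,0,0,0,-1],[0,0,-0.25,0,0,0,-1],[0,0,-0.25,0,0,0,-1],[0,0,-0.15,0,0,0,-1]]
  ]
}}

```text
clock: 21.3
tcp_pos: [499.9, 5.6, 167.7]
ee_rot: [180.0, -0.1, 18.2]
force: [1.1, -0.4, -2.3]
gripper_width: 49.1
grasp_force: 67.6
```

Emit:
{"name": "carry_out", "arguments": {
  "rows": [
    [[0,0,0,0,0,0,-1],[0,0,0,0,0,0,-1],[0,0,0,0,0,0,-1],[0,0,0,0,0,0,-1],[0,0,0,0,0,0,-1],[0,0,0,0,0,0,-1],[0,0,0,0,0,0,-1],[0,0,0,0,0,0,-1]]
  ]
}}

```text
clock: 22.1
tcp_pos: [499.5, 5.5, 166.3]
ee_rot: [180.0, 0.0, 18.2]
force: [-0.3, -0.2, -1.9]
gripper_width: 48.9
grasp_force: 67.7
```

```bash
python3 s.py; python3 hex.py w9 197; python3 -c "
from h import *
i,d=env.capture('scene'); cv2.imwrite('pics/end.png',i)"
```

```text
22.1 [499.5   5.5 166.3] [180.    0.   18.2] [ 29.5   9.2 -38.2 105.6   6.2  67.3 -82.5] [-0.3 -0.2 -1.9] [ 0.03  0.04 -0.01] 48.92758527617166 67.65355031937361
yaw [1.79997810e+02 1.14289761e-03 1.81552057e+01] tz [ 0.03103949  0.03639548 -0.00961958] [500.81676696   5.4548659 ] 10539 195.9385320226204
[(-180, np.float64(27.9)), (-170, np.float64(29.8)), (-160, np.float64(29.1)), (-150, np.float64(27.1)), (-140, np.float64(26.3)), (-130, np.float64(26.4)), (-120, np.float64(27.6)), (-110, np.float64(29.4)), (-100, np.float64(28.2)), (-90, np.float64(26.2)), (-80, np.float64(25.2)), (-70, np.float64(25.3)), (-60, np.float64(32.5)), (-50, np.float64(27.9)), (-40, np.float64(26.3)), (-30, np.float64(25.4)), (-20, np.float64(24.4)), (-10, np.float64(23.8)), (0, np.float64(25.7)), (10, np.float64(28.0)), (20, np.float64(27.1)), (30, np.float64(25.3)), (40, np.float64(24.5)), (50, np.float64(23.9)), (60, np.float64(26.2)), (70, np.float64(28.1)), (80, np.float64(29.9)), (90, np.float64(33.1)), (100, np.float64(33.1)), (110, np.float64(24.7)), (120, np.float64(25.9)), (130, np.float64(28.6)), (140, np.float64(28.9)), (150, np.float64(26.9)), (160, np.float64(26.2)), (170, np.float64(26.7))]
```

View pics/end.png

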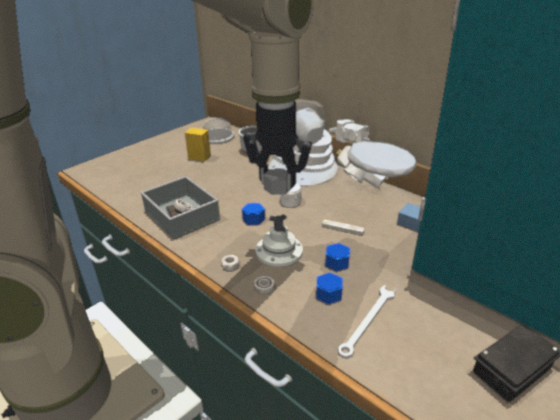

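The cap is held upright at (277,178) above the bare stub at (279,222). The bearing is in the box at (182,206) and the bystanders have not moved. I hand it in.

```bash
python3 -c "
from h import *
print(env.sign_off())"
```

```text
the job is handed in; nothing more can be done
None
```

The job is handed in at about 22 s: the worn bearing lies in the reject box, and the cap, which came loose clockwise (left-hand thread), is held upright about 10 cm above its seat; sign-off gave no verdict.

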